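# Lay the tall work lamp down on the transit mat

### The arm

A 6-joint arm with a two-finger parallel gripper is mounted at the origin on the work surface. World frame = base frame: x ahead of the robot, y to its left, z up, the work surface at z = 0. Lengths are in m, angles in rad, forces in N, time in s.
With the tool pointing down it reaches from about 0.275 to 0.85 m from the base axis. Payload 5.2 kg.
Tool frame: the origin (TCP) lies at the very end of the fingers, on their centre line; the grasp point (between the pads) lies 19 mm behind it; z points along the fingers, y is the direction in which the jaws open and shut (so a half turn about z gives the same grasp; the last joint's range is limited). The gripper opens to 85 mm and grips with 20 to 120 N. Pads are 22 mm wide; open, the fingers measure 114 mm over their backs; the gripper's body (76 mm by 85 mm) begins 54 mm behind the grasp point. The pads swing forward as they close: fully open they stand 13 mm farther back than shut.
Start: joints at [-0.203, 0.259, 1.535, -0, 1.348, -0.203], TCP at [0.55, 0, 0.231] pointing down, gripper open.
Joint ranges: [-3.14, 3.14], [-0.91, 2.08], [0.19, 2.58], [-1.22, 4.36], [0.22, 2.71], [-3.12, 3.12]. Speed limits (rad/s): [2.57, 2.57, 3.14, 3.14, 3.14, 3.14].

### API

Orientations are given as a unit quaternion [x, y, z, w].
In Python, from workcell import telemetry, camera, order gives the robot as it stands.
- The arm moves only by the tool send_rows, never from a script. Its argument "rows" is a list of rows, each a list of 7 numbers: the shift along the world's x, y, z each as a share of 25 cm, from -1 to 1, then the turn, a rotation vector about the world's x, y, z each as a share of 30 degrees, from -1 to 1, then the closure, from -1 (fully open) to 1 (shut), so that 0 is half open. In form: [[x, y, z, rx, ry, rz, jaw], ...]. A call has 1 to 20 rows; each row is the pose to reach, as a shift and turn from the pose commanded when the call began; what a row does not reach only later rows make up. A row lasts 1/10 s, in which the tool goes at most 50 mm and 8.59 degrees, less where a joint would pass 70% of its speed; a pose out of reach is approached as far as the arm can. A call with a number of a shift or a turn outside -1 to 1 is refused whole. A call with a gripper value outside its range is refused whole. The fingers move at their own pace and stop on an object; the grip force is fixed at half the most. Time passes only in rows, so rows that repeat a pose let the fingers close. It gives the time, the measured TCP pose, the force and the opening at its end, in the units of the state.
- telemetry.get_obs(): the state, without advancing time (a new reading comes with each control period).
- camera(name): name is "scene" or "side" or "wrist"; returns a dict with "frame" (384x512x3 uint8, red, green, blue), "depth" (384x512 float32, m along the optical axis (not along the pixel's ray), 0 where there is no reading), "fx", "fy", "cx", "cy" (pixels), "dist" ([k1, k2, p1, p2, k3] as OpenCV has them; the pictures are not rectified), "rvec" (rotation vector, rad) and "tvec" (3), from world to camera coordinates, as OpenCV has them. Camera axes: x right, y down, z forward; pixel columns grow to the right and rows downward; lengths in m; the calibration is good to about 2 mm. A picture is of the moment at which its call begins.
- order.close_job(): hands the job in, once; it reports no verdict.
The state is a dict: "t": time; "joint_positions": joint angles; "qd": joint speeds; "joint_torque": joint torques, N m; "eef_pos": TCP position; "orientation": TCP orientation; "ft_force": force on the tool from outside, world axes, zero at the start; "moment": the same for the moment, N m; "opening": finger opening in m.
Only numpy, scipy, OpenCV 4.12 (cv2) and the standard library are available. Lean on these libraries where they do the work, as an engineer would, in place of code of your own. Each camera call takes 0.05 s, during which the arm holds its last target.

### The job

Packing up the garage table: tip the tall red work lamp over its foot, against the two yellow stops, so that it ends lying flat along the black rubber mat with its white lens up and its foot still at the stops. Do not pinch, lift or carry it: guide its handle bar with open fingertips all the way down, so that it lands gently and never drops. Leave the other things where they are and finish with the hand clear.

Things in the scene. Friction and masses are not known exactly. Their poses are not given: they have to be found in the camera images.
- lamp: Tall red battery work lamp, 0.3 to 0.65 kg, upright on the mat, foot 1 to 6 mm from the stops. Body 70 (x) by 84 (y) mm, top 130 mm up; centre of mass about 60 mm up, central. Foot plate 70 by 132 by 8 mm: sticks out 24 mm at each side. Origin: centre of its underside; z up the lamp; +x: lens side, ends up; -x: side to the stops, ends on the mat. On top a knob 22 mm wide, 8 high, under a wire handle.
- lamp_bar (a point): Middle of the lamp's straight handle bar, 178 mm above its underside. The steel bar is 10 mm thick and runs along the lamp's y; 64 mm are free between its two uprights, and 43 mm between bar and lamp top (35 mm over the knob).
- lamp_heel (a point): Middle of the foot's lower edge on the stops' side (35 mm along the lamp's -x from its origin): the edge it tips over.
- pad: Fixed black rubber mat, 220 (x) by 170 (y) by 6 (z) mm. Origin: centre of its underside. The lamp is tipped along the mat's -x, which points to the robot's left (world +y) within 0.4 rad; the lamp's yaw is the mat's within 0.03 rad. The lying lamp's handle stands out over bare table past the mat's -x end, bar centre 41 mm above the table.
- stop (a point): Point on the mat's top midway between the lamp-side faces of the two yellow stop blocks, 20 mm along the mat's +x from its origin; same axes. Blocks: 14 by 14 mm, 12 mm above the mat, 59 mm to either side. They catch the ends of the foot plate; the lamp's body passes between them.
- drink_can: Bystander: dark drink can, 53 mm wide, 105 mm tall, near the lamp. Origin: centre of underside.
- coffee_bottle: Bystander: amber coffee bottle with orange cap, 62 mm wide, 150 mm tall, near the lamp. Origin: centre of underside.
- mug: Bystander: blue mug, 80 mm wide, 90 mm tall. Origin: centre of underside.
- sauce_jar: Bystander: glass jar with red lid, 64 mm wide, 80 mm tall. Origin: centre of underside.
- wrench: Bystander: steel wrench lying on the table, 200 mm long along its x.
- screwdriver: Bystander: screwdriver lying on the table, 200 mm long along its x.
Not all that is in view belongs to the job. What is shaped like the lamp but orange or purple is not meant.

How it is judged:
At the end, for the whole second after the job is handed in: The lamp lies at rest flat on the mat, lens up (within 0.1 rad of level), its foot within 25 mm of the stops, its body between them and in line with the mat within 0.15 rad (angle between lamp's own x axis and vertical below 0.1 rad and z of lamp in the frame of stop between 0.028 and 0.043 m and x of lamp_heel in the frame of stop between -0.01 and 0.025 m and y of lamp_heel in the frame of stop between -0.02 and 0.02 m and angle between the y axis of lamp and the y axis of pad, either way round below 0.15 rad and x of lamp_bar in the frame of stop below -0.1 m and linear speed of lamp below 0.02 m/s); the robot touches nothing.
It fails at once if the lamp drops or is thrown over: it turns faster than 3 rad/s (falling freely it reaches about 8; even from some 5 degrees above lying about 3) (angular speed of lamp above 3 rad/s).
It fails at once if the lamp is lifted or carried: the edge it tips over rises to more than 40 mm above the table (height (world z) of lamp_heel above 0.04 m).
It fails at once if the lamp is pinched or pressed hard: more than 25 N between fingers and lamp (contact force between the fingers and lamp above 25 N).
It fails at once if another thing on the table is moved more than 25 mm (distance of any of drink_can, coffee_bottle, mug, sauce_jar, wrench, screwdriver from where it was at the start of the episode above 0.025 m).
It also fails if it takes over 51 s, if anything falls off the work surface, if the arm or the gripper's body presses on something with over 40 N, if the wrist force passes 120 N, or if a joint passes its speed limit or range.

## Working session

There is one attempt and no reset: what is moved stays moved. The work goes in short steps, Python scripts to look and compute and a tool call to move; the robot and the scene stay as the last step left them, time stands still between calls to the robot, and variables do not carry over. Pictures are saved under pics/ and viewed, and the job is handed in when it is done.

Besides the shell and the picture viewer there is one more tool, called after ">>>" in YAML: its name, and indented under it one key for each argument. send_rows: Moves the arm, as the interface text tells. Its arguments: {"type":"object","properties":{"rows":{"type":"array"}},"required":["rows"]}

```bash
mkdir -p pics; ls; python3 - <<'E'
from workcell import telemetry, camera, order
import cv2
print(telemetry.get_obs())
for n in ["scene","side","wrist"]:
    c=camera(n); cv2.imwrite(f"pics/{n}0.png",c["frame"][:,:,::-1])
    print(n,c["fx"],c["cx"],c["cy"],c["dist"],c["rvec"],c["tvec"])
E
```

```text
pics
{'t': 0.0, 'joint_positions': array([-2.02795523e-01,  2.59315420e-01,  1.53608624e+00,  4.92398895e-06,
        1.34798959e+00, -2.02823683e-01]), 'qd': array([-0.00057432,  0.00116439, -0.00074587,  0.00188967,  0.00080952,
       -0.00087252]), 'joint_torque': array([ 1.06436883e-04, -4.46029150e+01, -2.90570551e+01, -7.42485804e-05,
        1.18754001e-02, -2.51378208e-05]), 'eef_pos': array([5.49475147e-01, 1.35597432e-04, 2.30488263e-01]), 'orientation': array([ 7.07096925e-01,  7.07116065e-01, -4.92780264e-04, -7.52275584e-04]), 'ft_force': array([-0.36702162, -0.39938264, -0.24116813]), 'moment': array([-0.019792  , -0.02381585, -0.02097029]), 'opening': 0.0854139317708467}
scene 435.79395363020524 257.11575945786257 195.99932717927064 [-0.034166  0.        0.        0.        0.      ] [ 2.28555725  1.08641397 -0.34967148] [-0.34166349 -0.2331658   1.69107612]
side 355.3828744973833 258.379260848775 192.62304746080687 [-0.0716451  0.         0.         0.         0.       ] [ 0.06764859 -2.6967797   1.51414326] [0.54766867 0.11554459 1.37009264]
wrist 300.5764236662879 251.31771495132259 191.34874265862402 [-0.0544332  0.         0.         0.         0.       ] [-2.81060933e+00  1.07231973e-03 -6.27996211e-04] [-0.54922336 -0.04191471  0.37996944]
```

View pics/scene0.png

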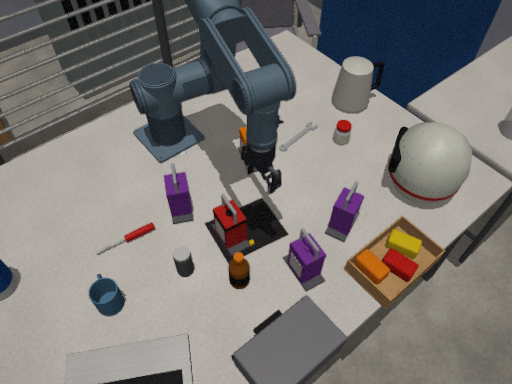

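View pics/side0.png

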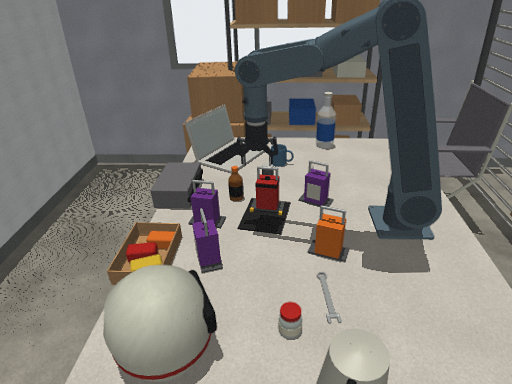

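View pics/wrist0.png

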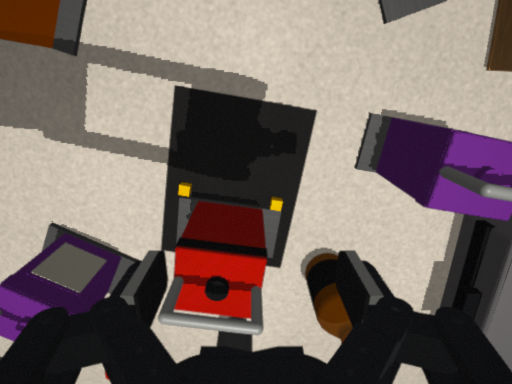

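The scene view shows the red lamp at about (230,222) on the mat. In the wrist view the two yellow stops are at (184,190) and (277,204), and the lamp's bar is at about (165-262, 316-330). I'll measure these more closely.

```bash
cat > h.py <<'E'
import numpy as np, cv2
from workcell import telemetry, camera, order
def P(c):
    K=np.array([[c["fx"],0,c["cx"]],[0,c["fy"],c["cy"]],[0,0,1]]);R,_=cv2.Rodrigues(np.array(c["rvec"],float))
    return K,np.array(c["dist"],float),R,np.array(c["tvec"],float)
def ray(c,uv):
    K,d,R,t=P(c); p=cv2.undistortPoints(np.array([[uv]],float),K,d)[0,0]
    return -R.T@t, R.T@np.array([p[0],p[1],1.])
def atz(c,uv,z):
    o,d=ray(c,uv); return o+d*(z-o[2])/d[2]
def dep(c,uv):
    o,d=ray(c,uv); return o+d*c["depth"][int(round(uv[1])),int(round(uv[0]))]
def tri(*cu):
    A=np.zeros((3,3));b=np.zeros(3)
    for c,uv in cu:
        o,d=ray(c,uv); d=d/np.linalg.norm(d); M=np.eye(3)-np.outer(d,d);A+=M;b+=M@o
    x=np.linalg.solve(A,b)
    r=[np.linalg.norm((np.eye(3)-np.outer(d,d)/(d@d))@(x-o)) for o,d in [ray(c,u) for c,u in cu]]
    return x,r
def cloud(c):
    K,d,R,t=P(c);h,w=c["depth"].shape
    u,v=np.meshgrid(np.arange(w),np.arange(h));p=cv2.undistortPoints(np.stack([u,v],-1).reshape(-1,1,2).astype(float),K,d).reshape(-1,2)
    z=c["depth"].reshape(-1,1);X=np.hstack([p,np.ones_like(z)])*z
    return ((X-t)@R).reshape(h,w,3)
def crop(c,x0,y0,x1,y1,s,name):
    cv2.imwrite(f"pics/{name}.png",cv2.resize(c["frame"][y0:y1,x0:x1,::-1],None,fx=s,fy=s,interpolation=cv2.INTER_CUBIC))
E
python3 - <<'E'
from h import *
import pickle
D={n:camera(n) for n in ["scene","side","wrist"]}
pickle.dump(D,open("d0.pkl","wb"))
crop(D["wrist"],140,70,340,350,2,"w1")
crop(D["scene"],190,170,300,300,6 if 0 else 4.5,"s1")
crop(D["side"],220,150,340,250,6,"d1")
w=D["wrist"]
f=w["frame"].astype(int);C=cloud(w)
# yellow
m=(f[...,0]>150)&(f[...,1]>120)&(f[...,2]<80)
n,l,s,ce=cv2.connectedComponentsWithStats(m.astype(np.uint8))
for i in range(1,n):
    if s[i,4]>20:
        X=C[l==i]; print(ce[i],s[i],X.mean(0),X.min(0),X.max(0), atz(w,ce[i],.018))
E
```

```text
[183.2293578  190.14678899] [178 185  12  11 109] [ 0.46429192 -0.03716932  0.0179135 ] [ 0.45725935 -0.0441429   0.01598535] [ 0.47182298 -0.02986038  0.02021446] [ 0.46431376 -0.03712728  0.018     ]
[275.6036036 205.       ] [270 200  12  11 111] [ 0.58044121 -0.05712186  0.01825271] [ 0.57335371 -0.06436222  0.01629352] [ 0.58739943 -0.04977376  0.02005032] [ 0.58046305 -0.05720713  0.018     ]
```

View pics/w1.png

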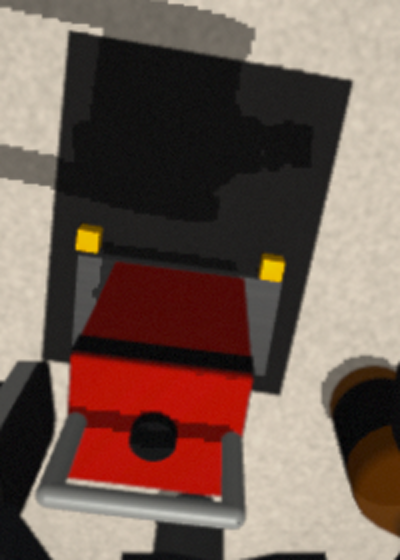

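View pics/s1.png

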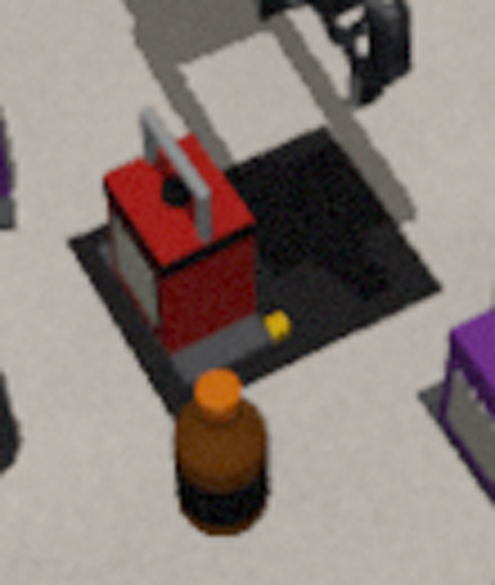

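View pics/d1.png

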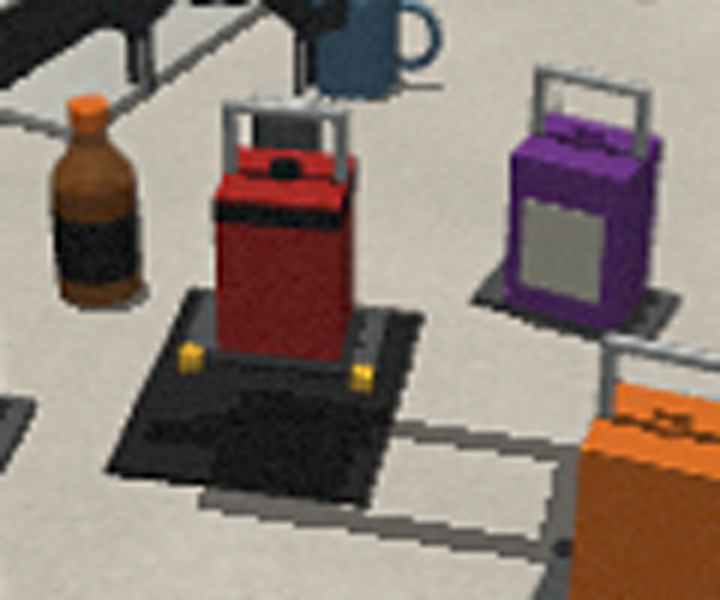

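```bash
python3 - <<'E'
from h import *
import pickle
D=pickle.load(open("d0.pkl","rb"));w,s,d=D["wrist"],D["scene"],D["side"]
xe=tri((w,(259,327.5)),(s,(235.8,212.2)),(d,(257.7,167.5)))
xs=tri((w,(161.5,316.5)),(s,(222.4,194.9)),(d,(277.7,168.7)))
print(xe,xs,(xe[0]+xs[0])/2,np.linalg.norm(xe[0]-xs[0]))
C=cloud(w)
# red top & bar points from wrist depth
f=w["frame"].astype(int)
X=C.reshape(-1,3);m=(X[:,2]>.176)&(X[:,2]<.192)&(X[:,0]>.42)&(X[:,0]<.62)&(X[:,1]<-.05)&(X[:,1]>-.2)
B=X[m];print(len(B),B.min(0),B.max(0),B.mean(0)); 
sat=(f.max(-1)-f.min(-1)).reshape(-1)
g=m&(sat<40);B=X[g];print(len(B),B.min(0),B.max(0),B.mean(0)); p=np.polyfit(B[:,0],B[:,1],1);print(p)
top=(np.abs(X[:,2]-.136)<.003)&(X[:,0]>.42)&(X[:,0]<.62)&(sat>100);T=X[top];print(len(T),T.min(0),T.max(0),cv2.minAreaRect((T[:,:2]*1000).astype(np.float32)))
y=np.array([.1162,-.0200]);y/=np.linalg.norm(y);print("y",y)
# lamp front foot edge? objects: cloud in scene > height
Xs=cloud(s).reshape(-1,3)
for nm,(u,v) in dict(can=(184,255),bottle=(238,258)).items():
    q=dep(s,(u,v)); print(nm,q)
E
```

```text
(array([ 0.55422166, -0.09446123,  0.18499384]), [np.float64(0.001706521609016397), np.float64(0.0006820421761284638), np.float64(0.001549101155120582)]) (array([ 0.47702278, -0.08650829,  0.18310342]), [np.float64(0.0011143389204331883), np.float64(0.0010876565497478523), np.float64(0.0017672727921712596)]) [ 0.51562222 -0.09048476  0.18404863] 0.0776304721027781
1507 [ 0.47509964 -0.10035946  0.17604143] [ 0.55813911 -0.08042531  0.19061895] [ 0.51637739 -0.08882998  0.18648109]
1507 [ 0.47509964 -0.10035946  0.17604143] [ 0.55813911 -0.08042531  0.19061895] [ 0.51637739 -0.08882998  0.18648109]
[-0.14192262 -0.01554435]
4028 [ 0.47374738 -0.13034213  0.13336582] [ 0.56197481 -0.05139564  0.13843286] ((516.9046020507812, -91.60660552978516), (69.97478485107422, 82.66168212890625), 81.68310546875)
y [ 0.98550904 -0.1696229 ]
can [ 0.53252255 -0.26995929  0.10369633]
bottle [ 0.66111205 -0.17064559  0.15391872]
```

```bash
python3 - <<'E'
from h import *
import pickle
D=pickle.load(open("d0.pkl","rb"))
H=np.zeros((14,18))
for n in D:
    X=cloud(D[n]).reshape(-1,3);X=X[D[n]["depth"].reshape(-1)>0]
    i=((X[:,1]+.25)/.05).astype(int);j=((X[:,0]-.0)/.05).astype(int)
    k=(X[:,1]>-.25)&(i<14)&(X[:,0]>0)&(j<18)&(X[:,2]<.6)
    if n=="wrist": k&=X[:,2]<.22
    np.maximum.at(H,(i[k],j[k]),X[k,2])
print("cols x from 0 step .05"); 
for r in range(14): print("%.2f"%(-.25+.05*r),(H[r]*1000).astype(int))
E
```

```text
cols x from 0 step .05
-0.25 [  8   7   8   7   9  10 130  14   8   9 106   9  10   8   8   7  95  98]
-0.20 [  8   7   6   7   8 134 187 178   8  10   7  12 154 156   7   7  97  97]
-0.15 [ 18  17  12   6  12 186 185 137  16 142 185 187 142 148   7   7  95  99]
-0.10 [300 246  17   9   9 128  63   9  10 599 599 599  12  10  10   8  93  96]
-0.05 [300 299  18   7   7   6 599 599 599 599 524 599 350  17 136 137  13   7]
0.00 [302 299  19   7   7   7   7 598  12 351 538 599 599  12 188 186  14   7]
0.05 [296 279  17   6   7   6 599 599 599 599 599 599 599  11 133 129   8   7]
0.10 [287 285   9   7   6 133 132 594   9  10  10   8   8   9   7  10  65  63]
0.15 [354 334 335 586 132 184 185  10   5   9   9  11   8 135 188 131  64  56]
0.20 [461 599 599 599 599 134 132   6   5   6   5   8   8 186 186 133  64  56]
0.25 [382 258   8   5   4   8  11   6   6   7   6   6   8 183 183   7  68  57]
0.30 [ 5  6  4  4  5  7 15  7  7  5  5  7  6  5  9  7 65 57]
0.35 [ 4  4  5  4  6  6 14  7  6  7  7  4  6  9  6  8 65 66]
0.40 [  6   5   4   7   7   8  13   6   6   7   5   8   8 156 144 138   7   9]
```

>>> send_rows:
  rows:
    - [0,0,0.2,0,0,0.25,0.5]
    - [0,0.1,0.4,0,0,0.5,0.5]
    - [0,0.2,0.4,0,0,0.75,0.5]
    - [0,0.3,0.4,0,0,1,0.5]
    - [0,0.4,0.4,0,0,1,0.5]
    - [0,0.5,0.4,0,0,1,0.5]
    - [0,0.5,0.4,0,0,1,0.5]

```text
t: 1.0
eef_pos: [0.5496, 0.1278, 0.3313]
orientation: [0.499, 0.867, 0.001, -0.0]
ft_force: [-0.0, -1.0, 0.9]
opening: 0.0215
```

>>> send_rows:
  rows:
    - [0,0,0,0,0,0.25,0.5]
    - [0,0,0,0,0,0.5,0.5]
    - [0,0,0,0,0,0.75,0.5]
    - [0,0,0,0,0,1,0.5]
    - [0,0,0,0,0,1,0.5]

```text
t: 1.5
eef_pos: [0.55, 0.1242, 0.3312]
orientation: [0.259, 0.966, -0.0, -0.0]
ft_force: [0.5, -1.0, 0.7]
opening: 0.0211
```

>>> send_rows:
  rows:
    - [0,0,0,0,0,0.25,0.5]
    - [0,0,0,0,0,0.5,0.5]
    - [0,0,0,0,0,0.72,0.5]
    - [0,0,0,0,0,0.72,0.5]
    - [0,0,0,0,0,0.72,0.5]

```text
t: 2.0
eef_pos: [0.55, 0.1246, 0.3313]
orientation: [0.076, 0.997, -0.0, -0.0]
ft_force: [0.0, 0.2, -0.2]
opening: 0.0213
```

>>> send_rows:
  rows:
    - [0,0,0,-0.25,0.04,0,0.5]
    - [0,0,0,-0.5,0.08,0,0.5]
    - [0,0,0,-0.75,0.11,0,0.5]
    - [0,0,0,-0.99,0.15,0,0.5]
    - [0,0,0,-0.99,0.15,0,0.5]

```text
t: 2.5
eef_pos: [0.5496, 0.1275, 0.3283]
orientation: [0.07, 0.963, -0.26, -0.022]
ft_force: [-0.1, 0.0, -0.4]
opening: 0.0214
```

>>> send_rows:
  rows:
    - [0,0,0,-0.25,0.04,0,0.5]
    - [0,0,0,-0.5,0.08,0,0.5]
    - [0,0,0,-0.75,0.11,0,0.5]
    - [0,0,0,-0.99,0.15,0,0.5]
    - [0,0,0,-0.99,0.15,0,0.5]

```text
t: 3.0
eef_pos: [0.5496, 0.1256, 0.3269]
orientation: [0.062, 0.863, -0.5, -0.041]
ft_force: [-0.1, 0.3, -1.4]
opening: 0.0213
```

```bash
python3 - <<'E'
from h import *
from scipy.spatial.transform import Rotation as R
o=telemetry.get_obs();print(o["t"],o["joint_positions"].round(3),o["eef_pos"]);print(R.from_quat(o["orientation"]).as_matrix().round(3))
c=camera("side");crop(c,0,0,512,384,1.5,"side2")
c=camera("scene");crop(c,0,0,512,384,1.5,"scene2")
E
```

```text
3.0 [ 0.473  0.647  1.129 -0.874  1.98  -1.055] [0.54956404 0.12556756 0.3268729 ]
[[-0.989  0.065 -0.133]
 [ 0.148  0.492 -0.858]
 [ 0.01  -0.868 -0.496]]
```

View pics/side2.png

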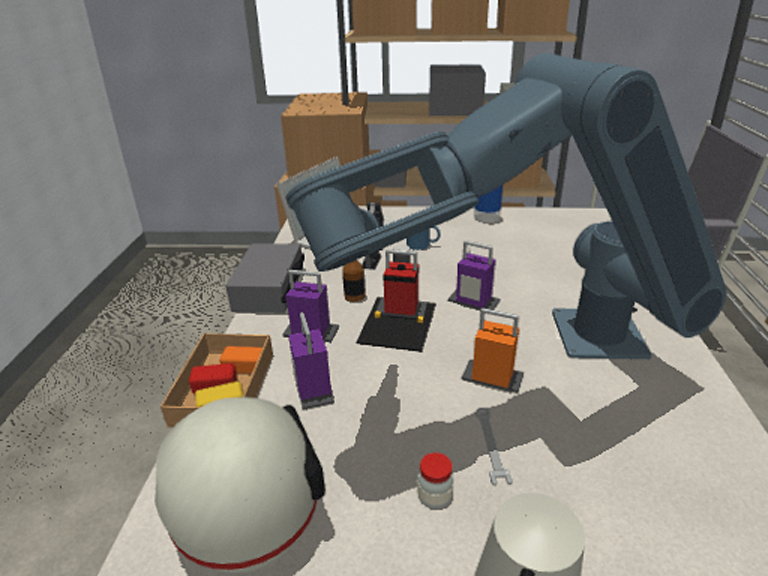

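View pics/scene2.png

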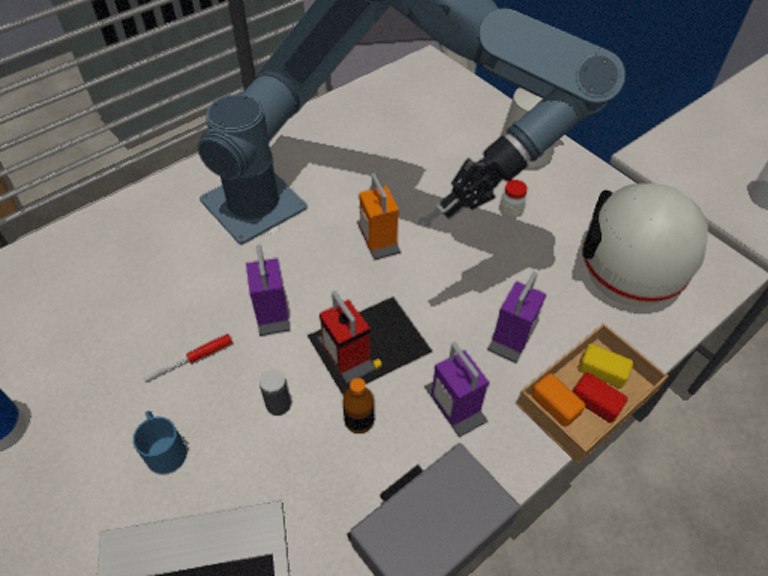

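```bash
python3 - <<'E'
from h import *
import pickle
D=pickle.load(open("d0.pkl","rb"))
s=D["scene"]
for n,uv in dict(jar=(344,126),jarlow=(343,138),pitch=(352,65),pitchlow=(348,105),helm=(430,145),helmL=(398,165),wr1=(285,148),wr2=(315,126)).items(): print(n,dep(s,uv).round(3))
c=camera("side");d=camera("scene")
o=telemetry.get_obs();d0=np.array([-.133,-.858,-.496]);T=o["eef_pos"]
X=np.vstack([cloud(q)[q["depth"]>0].reshape(-1,3) for q in (c,d)])
X=X[(X[:,2]>.2)&(X[:,0]>.1)&(X[:,0]<.9)&(X[:,1]<.75)&(X[:,2]<.9)&(X[:,1]>.05)]
s_=-(X-T)@d0; r=(X-T)+np.outer(s_,d0)
ok=np.linalg.norm(r,axis=1)<.12
for a in np.arange(0,.6,.03):
    k=ok&(s_>=a)&(s_<a+.03)
    if k.sum(): q=X[k]; print("%.2f"%a,k.sum(),q.min(0).round(3),q.max(0).round(3))
E
```

```text
jar [0.436 0.503 0.078]
jarlow [0.457 0.484 0.043]
pitch [0.294 0.669 0.193]
pitchlow [0.339 0.636 0.042]
helm [0.759 0.516 0.232]
helmL [0.711 0.46  0.134]
wr1 [0.332 0.307 0.003]
wr2 [0.322 0.473 0.011]
0.00 152 [0.54  0.113 0.317] [0.568 0.161 0.37 ]
0.03 245 [0.542 0.138 0.318] [0.574 0.198 0.406]
0.06 380 [0.542 0.151 0.32 ] [0.581 0.228 0.435]
0.09 383 [0.545 0.168 0.322] [0.584 0.245 0.437]
0.12 336 [0.534 0.207 0.365] [0.607 0.269 0.445]
0.15 290 [0.537 0.232 0.395] [0.609 0.275 0.453]
0.18 346 [0.538 0.259 0.404] [0.615 0.305 0.473]
0.21 348 [0.54  0.284 0.427] [0.618 0.331 0.491]
0.24 398 [0.468 0.307 0.443] [0.622 0.373 0.556]
0.27 975 [0.468 0.315 0.447] [0.626 0.408 0.571]
0.30 975 [0.474 0.341 0.441] [0.65  0.438 0.586]
0.33 1091 [0.476 0.366 0.442] [0.659 0.467 0.6  ]
0.36 1871 [0.484 0.393 0.453] [0.661 0.491 0.598]
0.39 1301 [0.545 0.427 0.472] [0.652 0.499 0.584]
```

```bash
python3 - <<'E'
from h import *
import pickle
D=pickle.load(open("d0.pkl","rb"))
X=np.vstack([cloud(D[n])[D[n]["depth"]>0].reshape(-1,3) for n in ("scene","side")])
X=X[(X[:,0]>.55)&(X[:,0]<1)&(X[:,1]>.3)&(X[:,1]<.8)&(X[:,2]<.4)&(X[:,2]>.03)]
for z in np.arange(.05,.35,.05):
    q=X[(X[:,2]>=z)&(X[:,2]<z+.05)]
    if len(q): print("%.2f"%z,len(q),q.min(0).round(3),q.max(0).round(3))
q=X[X[:,2]>.1]; 
for y in np.arange(.3,.8,.05):
    k=q[(q[:,1]>=y)&(q[:,1]<y+.05)]
    if len(k): print("y%.2f"%y,k[:,0].min().round(3))
E
```

```text
0.05 2345 [0.614 0.3   0.05 ] [1.   0.71 0.1 ]
0.10 2828 [0.613 0.443 0.1  ] [0.888 0.712 0.15 ]
0.15 4621 [0.613 0.447 0.15 ] [0.881 0.702 0.2  ]
0.20 6272 [0.659 0.475 0.2  ] [0.859 0.683 0.249]
y0.40 0.685
y0.45 0.658
y0.50 0.631
y0.55 0.613
y0.60 0.616
y0.65 0.651
y0.70 0.71
```

>>> send_rows:
  rows:
    - [0,0,0,0.25,-0.04,0,0.5]
    - [0,0,0,0.5,-0.08,0,0.5]
    - [0,-0.1,0,0.75,-0.11,0,0.5]
    - [0,-0.2,0,0.99,-0.15,0,0.5]
    - [0,-0.3,0,0.99,-0.15,0,0.5]

```text
t: 3.7
eef_pos: [0.5506, 0.0469, 0.3376]
orientation: [0.075, 0.964, -0.255, -0.014]
ft_force: [-0.5, -0.7, -0.4]
opening: 0.0216
```

>>> send_rows:
  rows:
    - [0,-0.1,0,0.25,-0.04,0,0.5]
    - [-0.04,-0.2,0,0.5,-0.08,0,0.5]
    - [-0.08,-0.3,0,0.75,-0.11,0,0.5]
    - [-0.14,-0.4,0,0.99,-0.15,0,0.5]
    - [-0.14,-0.5,0,0.99,-0.15,0,0.5]
    - [-0.14,-0.5,0,0.99,-0.15,0,0.5]
    - [-0.14,-0.5,0,0.99,-0.15,0,0.5]

```text
t: 4.4
eef_pos: [0.5149, -0.0762, 0.3336]
orientation: [0.075, 0.997, -0.0, 0.002]
ft_force: [-0.2, 0.3, 0.3]
opening: 0.0214
```

```bash
python3 - <<'E'
from h import *
from scipy.spatial.transform import Rotation as R
o=telemetry.get_obs();print(o["t"],o["joint_positions"].round(3),o["eef_pos"],o["ft_force"]);print(R.from_quat(o["orientation"]).as_matrix().round(3))
w=camera("wrist");crop(w,0,0,512,384,1.5,"w3")
X=cloud(w).reshape(-1,3);m=(X[:,2]>.178)&(X[:,2]<.195)&(X[:,0]>.42)&(X[:,0]<.62)&(X[:,1]<-.04)&(X[:,1]>-.14)
B=X[m];print(len(B),B.min(0),B.max(0),np.median(B,0))
p=np.polyfit(B[:,0],B[:,1],1);print(p,np.polyval(p,.516))
E
```

```text
4.4 [-3.620e-01  1.520e-01  1.423e+00  1.000e-03  1.561e+00 -1.782e+00] [ 0.51488572 -0.07617704  0.33356264] [-0.20001404  0.28401163  0.26779126]
[[-0.989  0.15   0.005]
 [ 0.15   0.989 -0.001]
 [-0.005  0.    -1.   ]]
771 [ 0.47541506 -0.10113992  0.17814338] [ 0.55738839 -0.08158216  0.19067584] [ 0.51299476 -0.09099061  0.18841644]
[-0.14075013 -0.01867951] -0.09130657211484025
```

View pics/w3.png

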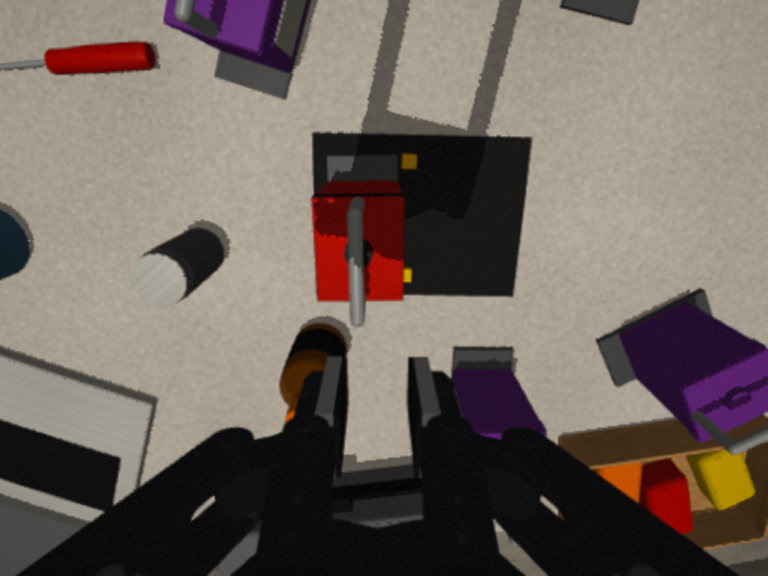

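>>> send_rows:
  rows:
    - [0.006,-0.06,-0.1,0,0,0,0.2]
    - [0.006,-0.06,-0.2,0,0,0,0.2]
    - [0.006,-0.06,-0.3,0,0,0,0.2]
    - [0.006,-0.06,-0.4,0,0,0,0.2]
    - [0.006,-0.06,-0.5,0,0,0,0.2]
    - [0.006,-0.06,-0.5,0,0,0,0.2]
    - [0.006,-0.06,-0.5,0,0,0,0.2]
    - [0.006,-0.06,-0.5,0,0,0,0.2]

```text
t: 5.25
eef_pos: [0.5177, -0.0896, 0.2081]
orientation: [0.073, 0.997, -0.0, 0.002]
ft_force: [-0.3, 0.1, 0.7]
opening: 0.034
```

```bash
python3 - <<'E'
from h import *
o=telemetry.get_obs();print(o["t"],o["eef_pos"],o["ft_force"])
w=camera("wrist");crop(w,0,0,512,384,1.5,"w4")
w=camera("side");crop(w,200,130,360,250,5,"d4")
E
```

```text
5.25 [ 0.51765276 -0.08959768  0.20814661] [-0.34750754  0.05708765  0.732722  ]
```

View pics/w4.png

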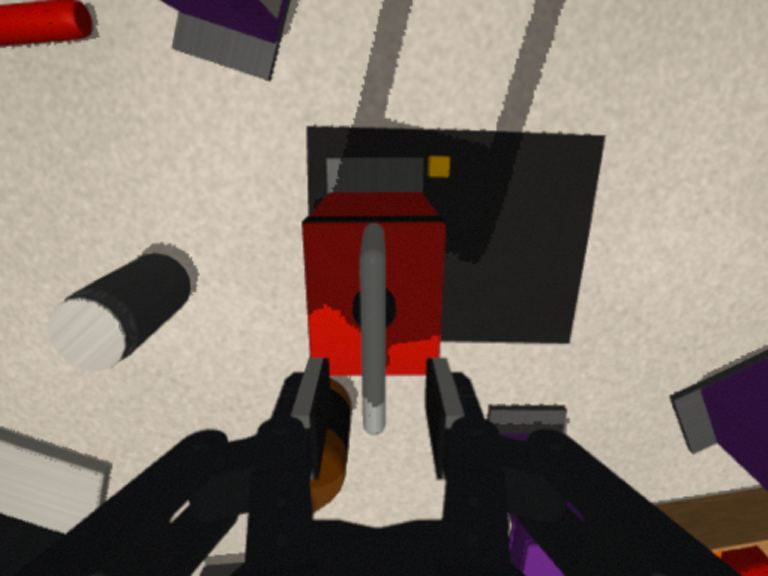

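View pics/d4.png

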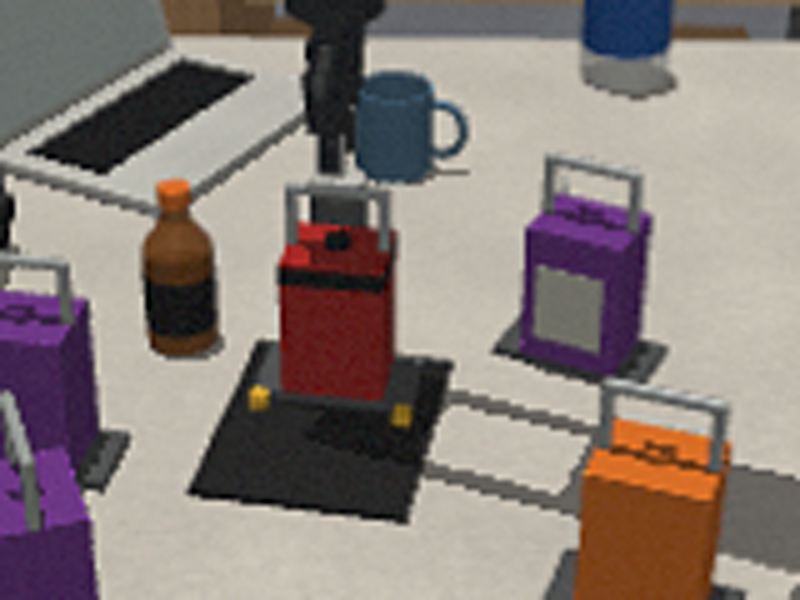

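>>> send_rows:
  rows:
    - [-0.004,-0.006,-0.05,0,0,0,0.2]
    - [-0.004,-0.006,-0.1,0,0,0,0.2]
    - [-0.004,-0.006,-0.16,0,0,0,0.2]
    - [-0.004,-0.006,-0.16,0,0,0,0.2]
    - [-0.004,-0.006,-0.16,0,0,0,0.35]
    - [-0.004,-0.006,-0.16,0,0,0,0.5]
    - [-0.004,-0.006,-0.16,0,0,0,0.5]
    - [-0.004,-0.006,-0.16,0,0,0,0.5]

```text
t: 6.15
eef_pos: [0.5158, -0.0916, 0.1668]
orientation: [0.073, 0.997, -0.0, 0.001]
ft_force: [0.1, 0.8, -1.2]
opening: 0.0213
```

```bash
python3 - <<'E'
from h import *
o=telemetry.get_obs();print(o["t"],o["eef_pos"],o["ft_force"])
w=camera("wrist");crop(w,100,100,400,384,2,"w5")
T0=np.array([.5165,-.091,.167])
psi=.15;u=np.array([np.sin(psi),np.cos(psi),0]);z=np.array([0,0,1.])
def pose(th):
    t=np.radians(th);tau=np.radians(th if th<=40 else 40+12*(th-40)/50)
    H=-.035*np.cos(t)+.178*np.sin(t);Z=.035*np.sin(t)+.178*np.cos(t)
    b=u*(H+.035)+z*(Z-.178)
    d=-u*np.sin(tau)-z*np.cos(tau)
    return b+.017*(d+z), np.degrees(tau)
thl=np.concatenate([np.arange(0,61,1.5),np.arange(61,92,1.0)])
for th in range(0,92,3): 
    p,t=pose(th);print(th,round(t,1),(p/.25).round(3))
E
```

```text
6.15 [ 0.51582639 -0.09161429  0.16683993] [ 0.14932335  0.82179226 -1.19875771]
0 0.0 [0. 0. 0.]
3 3.0 [0.005 0.034 0.006]
6 6.0 [0.01  0.067 0.011]
9 9.0 [0.015 0.101 0.014]
12 12.0 [0.02  0.135 0.015]
15 15.0 [0.026 0.17  0.014]
18 18.0 [0.031 0.204 0.012]
21 21.0 [0.036 0.237 0.007]
24 24.0 [0.041 0.271 0.001]
27 27.0 [ 0.046  0.304 -0.007]
30 30.0 [ 0.051  0.337 -0.016]
33 33.0 [ 0.056  0.369 -0.028]
36 36.0 [ 0.061  0.401 -0.041]
39 39.0 [ 0.065  0.432 -0.055]
42 40.5 [ 0.07   0.463 -0.073]
45 41.2 [ 0.075  0.494 -0.093]
48 41.9 [ 0.079  0.524 -0.114]
51 42.6 [ 0.084  0.553 -0.137]
54 43.4 [ 0.088  0.58  -0.162]
57 44.1 [ 0.092  0.607 -0.188]
60 44.8 [ 0.095  0.632 -0.215]
63 45.5 [ 0.099  0.655 -0.244]
66 46.2 [ 0.102  0.677 -0.274]
69 47.0 [ 0.105  0.697 -0.305]
72 47.7 [ 0.108  0.715 -0.337]
75 48.4 [ 0.111  0.732 -0.37 ]
78 49.1 [ 0.113  0.747 -0.404]
81 49.8 [ 0.115  0.761 -0.438]
84 50.6 [ 0.117  0.772 -0.474]
87 51.3 [ 0.118  0.782 -0.509]
90 52.0 [ 0.119  0.789 -0.546]
```

View pics/w5.png

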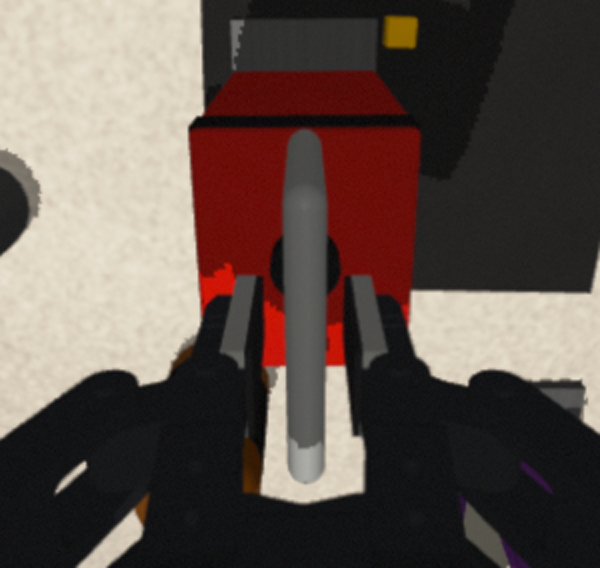

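>>> send_rows:
  rows:
    - [0.003,0.017,0.003,-0.05,0.007,0,0.5]
    - [0.005,0.034,0.006,-0.1,0.015,0,0.5]
    - [0.007,0.05,0.009,-0.148,0.022,0,0.5]
    - [0.01,0.067,0.011,-0.198,0.03,0,0.5]
    - [0.012,0.084,0.013,-0.247,0.037,0,0.5]
    - [0.015,0.101,0.014,-0.297,0.045,0,0.5]
    - [0.017,0.118,0.015,-0.346,0.052,0,0.5]
    - [0.02,0.135,0.015,-0.396,0.06,0,0.5]
    - [0.023,0.152,0.015,-0.445,0.067,0,0.5]
    - [0.026,0.17,0.014,-0.495,0.075,0,0.5]

```text
t: 7.2
eef_pos: [0.5221, -0.0489, 0.1702]
orientation: [0.073, 0.989, -0.131, -0.01]
ft_force: [-1.4, 0.1, 0.0]
opening: 0.0214
```

```bash
python3 - <<'E'
from h import *
o=telemetry.get_obs();print(o["t"],o["eef_pos"],o["eef_pos"]-[.5158,-.0916,.1668],o["ft_force"],o["joint_positions"].round(2))
w=camera("side");crop(w,200,130,360,250,5,"d5")
E
```

```text
7.2 [ 0.52211008 -0.04893433  0.17020435] [0.00631008 0.04266567 0.00340435] [-1.38654529  0.08655616  0.02713102] [-0.13  0.3   1.67 -0.28  1.19 -1.44]
```

View pics/d5.png

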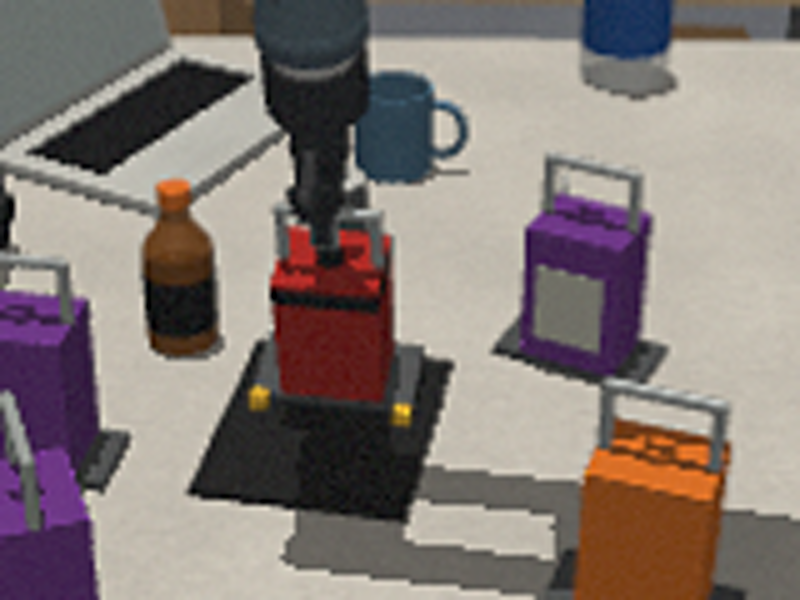

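>>> send_rows:
  rows:
    - [0.003,0.017,-0.001,-0.05,0.007,0,0.5]
    - [0.005,0.034,-0.002,-0.1,0.015,0,0.5]
    - [0.008,0.05,-0.004,-0.148,0.022,0,0.5]
    - [0.01,0.067,-0.007,-0.198,0.03,0,0.5]
    - [0.012,0.084,-0.01,-0.247,0.037,0,0.5]
    - [0.015,0.101,-0.013,-0.297,0.045,0,0.5]
    - [0.017,0.117,-0.017,-0.346,0.052,0,0.5]
    - [0.02,0.134,-0.021,-0.396,0.06,0,0.5]
    - [0.022,0.15,-0.025,-0.445,0.067,0,0.5]
    - [0.025,0.167,-0.03,-0.495,0.075,0,0.5]
    - [0.027,0.183,-0.036,-0.545,0.082,0,0.5]
    - [0.03,0.199,-0.042,-0.594,0.09,0,0.5]
    - [0.032,0.215,-0.048,-0.644,0.097,0,0.5]
    - [0.035,0.231,-0.055,-0.693,0.105,0,0.5]
    - [0.037,0.246,-0.062,-0.742,0.112,0,0.5]
    - [0.039,0.262,-0.069,-0.792,0.12,0,0.5]

```text
t: 8.85
eef_pos: [0.5318, 0.0169, 0.1523]
orientation: [0.069, 0.94, -0.334, -0.026]
ft_force: [0.7, 0.3, -0.5]
opening: 0.0213
```

```bash
python3 - <<'E'
from h import *
o=telemetry.get_obs();print(o["t"],(o["eef_pos"]-[.5158,-.0916,.1668])/.25,o["ft_force"],o["joint_positions"].round(2))
w=camera("side");crop(w,200,130,360,250,5,"d6")
w=camera("scene");crop(w,190,150,320,260,6,"s6")
w=camera("wrist");crop(w,0,0,512,384,1.5,"w6")
E
```

```text
8.85 [ 0.06408839  0.43393273 -0.05791971] [ 0.65546638  0.34022379 -0.49605536] [ 0.22  0.51  1.57 -0.64  1.39 -0.98]
```

View pics/d6.png

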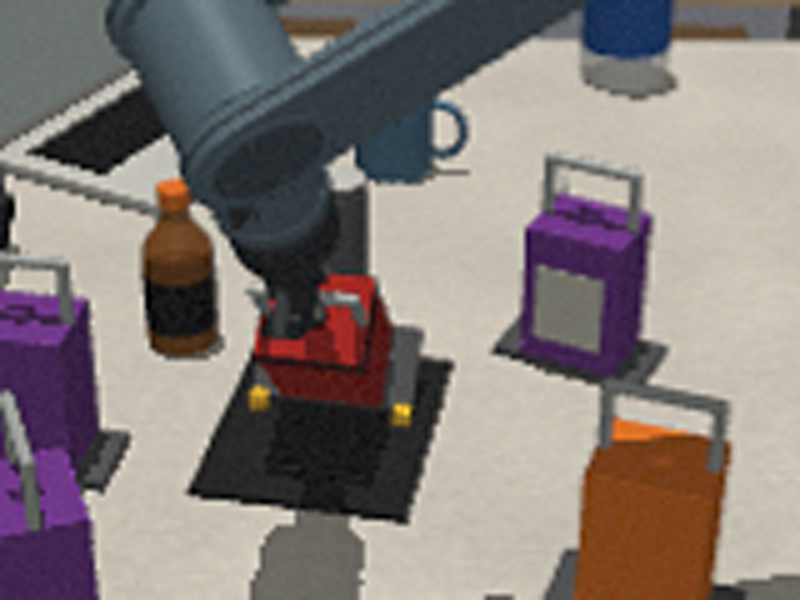

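View pics/s6.png

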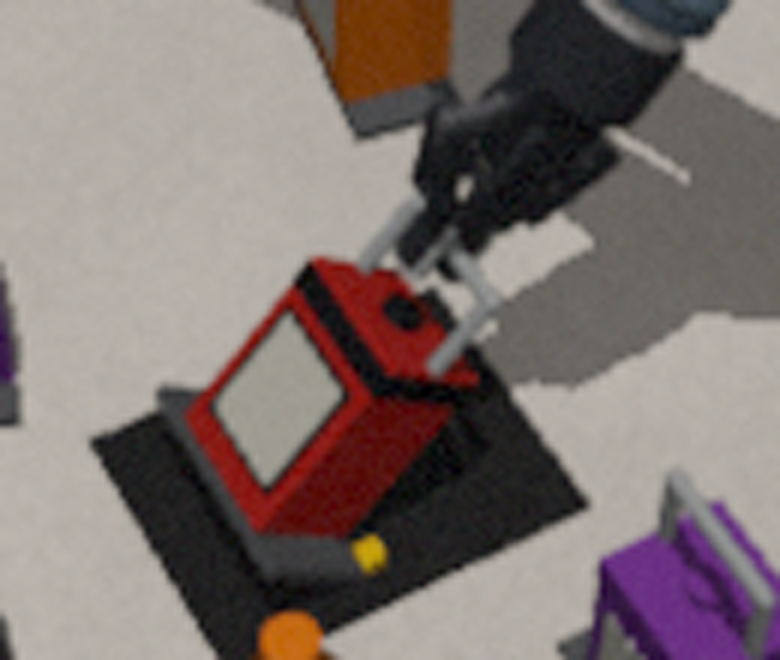

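View pics/w6.png

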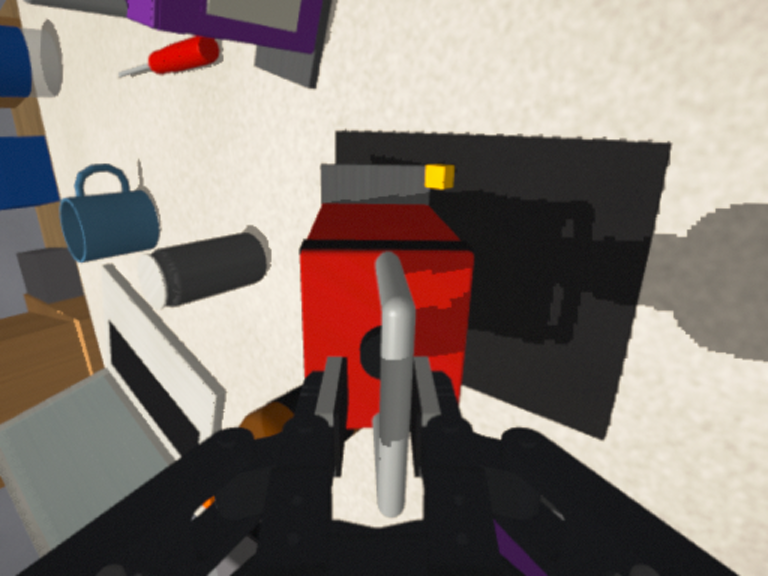

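>>> send_rows:
  rows:
    - [0.003,0.016,-0.009,-0.03,0.004,0,0.5]
    - [0.005,0.031,-0.018,-0.05,0.007,0,0.5]
    - [0.008,0.047,-0.028,-0.061,0.009,0,0.5]
    - [0.01,0.062,-0.038,-0.073,0.011,0,0.5]
    - [0.012,0.077,-0.048,-0.085,0.013,0,0.5]
    - [0.014,0.092,-0.059,-0.096,0.014,0,0.5]
    - [0.017,0.107,-0.07,-0.108,0.016,0,0.5]
    - [0.019,0.121,-0.082,-0.12,0.018,0,0.5]
    - [0.021,0.135,-0.094,-0.133,0.02,0,0.5]
    - [0.023,0.148,-0.107,-0.145,0.022,0,0.5]
    - [0.025,0.162,-0.12,-0.157,0.024,0,0.5]
    - [0.027,0.175,-0.133,-0.168,0.025,0,0.5]
    - [0.029,0.188,-0.146,-0.18,0.027,0,0.5]
    - [0.03,0.2,-0.16,-0.191,0.029,0,0.5]
    - [0.032,0.212,-0.174,-0.203,0.031,0,0.5]
    - [0.034,0.223,-0.189,-0.214,0.033,0,0.5]

```text
t: 10.6
eef_pos: [0.5403, 0.0725, 0.105]
orientation: [0.067, 0.919, -0.386, -0.03]
ft_force: [-0.3, 0.3, -0.9]
opening: 0.0213
```

```bash
python3 - <<'E'
from h import *
o=telemetry.get_obs();print(o["t"],(o["eef_pos"]-[.5158,-.0916,.1668])/.25,o["ft_force"],o["joint_positions"].round(2))
w=camera("side");crop(w,60,50,400,300,2.3,"d7")
w=camera("scene");crop(w,190,120,330,260,4.2,"s7")
w=camera("wrist");crop(w,0,0,512,384,1.5,"w7")
E
```

```text
10.6 [ 0.09794519  0.65653966 -0.24726899] [-0.34372359  0.349531   -0.87745707] [ 0.34  0.67  1.49 -0.69  1.46 -0.83]
```

View pics/d7.png

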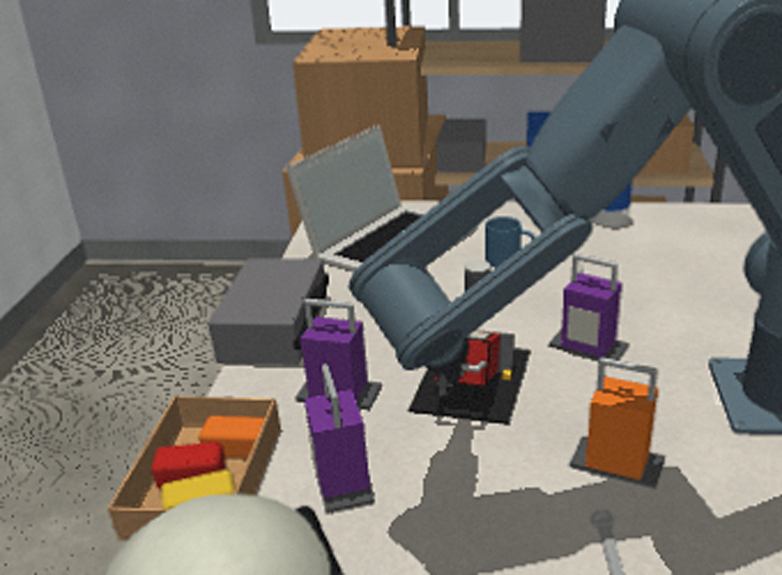

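View pics/s7.png

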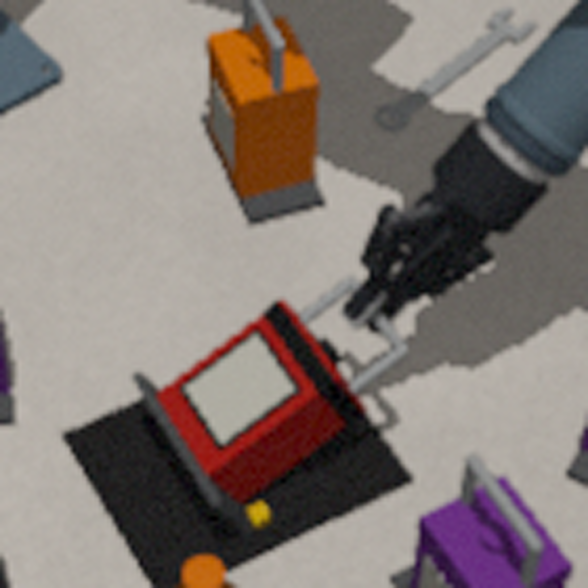

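View pics/w7.png

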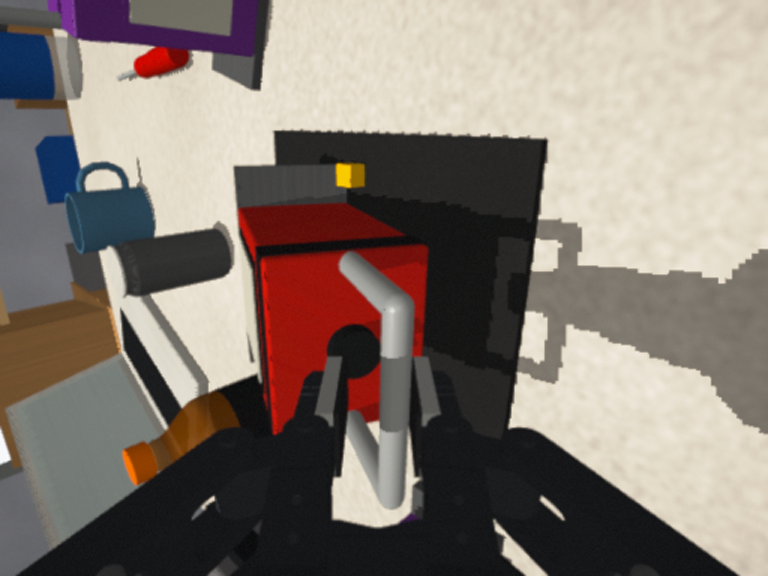

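>>> send_rows:
  rows:
    - [0.002,0.011,-0.015,-0.012,0.002,0,0.5]
    - [0.003,0.022,-0.03,-0.023,0.003,0,0.5]
    - [0.005,0.032,-0.045,-0.036,0.005,0,0.5]
    - [0.006,0.042,-0.061,-0.05,0.007,0,0.5]
    - [0.008,0.051,-0.077,-0.061,0.009,0,0.5]
    - [0.009,0.06,-0.093,-0.072,0.011,0,0.5]
    - [0.01,0.069,-0.11,-0.084,0.013,0,0.5]
    - [0.012,0.077,-0.126,-0.096,0.014,0,0.5]
    - [0.013,0.085,-0.143,-0.107,0.016,0,0.5]
    - [0.014,0.092,-0.16,-0.119,0.018,0,0.5]
    - [0.015,0.099,-0.177,-0.13,0.02,0,0.5]
    - [0.016,0.106,-0.194,-0.142,0.021,0,0.5]
    - [0.017,0.112,-0.212,-0.155,0.023,0,0.5]
    - [0.018,0.117,-0.23,-0.168,0.025,0,0.5]

```text
t: 12.15
eef_pos: [0.5448, 0.1017, 0.0474]
orientation: [0.066, 0.901, -0.427, -0.033]
ft_force: [0.1, -0.1, -1.3]
opening: 0.0214
```

```bash
python3 - <<'E'
from h import *
o=telemetry.get_obs();print(o["t"],(o["eef_pos"]-[.5158,-.0916,.1668])/.25,o["eef_pos"],o["ft_force"],o["joint_positions"].round(2))
w=camera("scene");crop(w,190,120,330,260,4.2,"s8")
w=camera("wrist");crop(w,0,0,512,384,1.5,"w8")
w=camera("side");crop(w,60,50,400,300,2.3,"d8")
E
```

```text
12.15 [ 0.11586164  0.77306018 -0.4774496 ] [0.54476541 0.10166504 0.0474376 ] [ 0.07097238 -0.1060991  -1.33387316] [ 0.41  0.82  1.43 -0.72  1.49 -0.73]
```

View pics/s8.png

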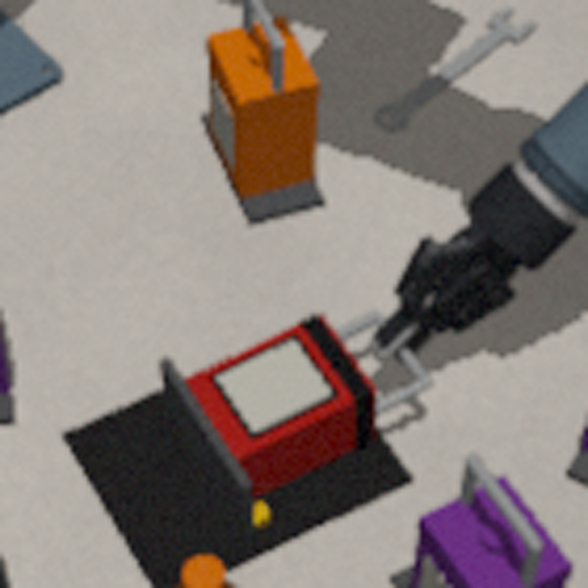

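View pics/w8.png

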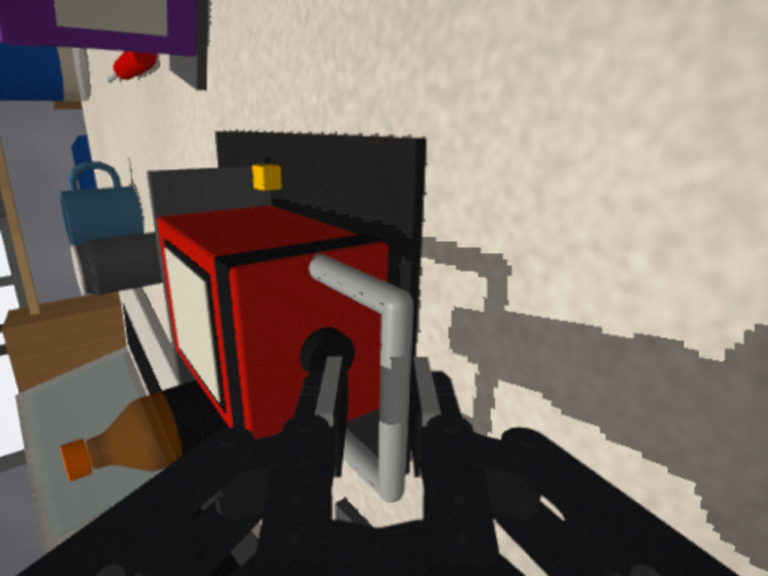

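View pics/d8.png

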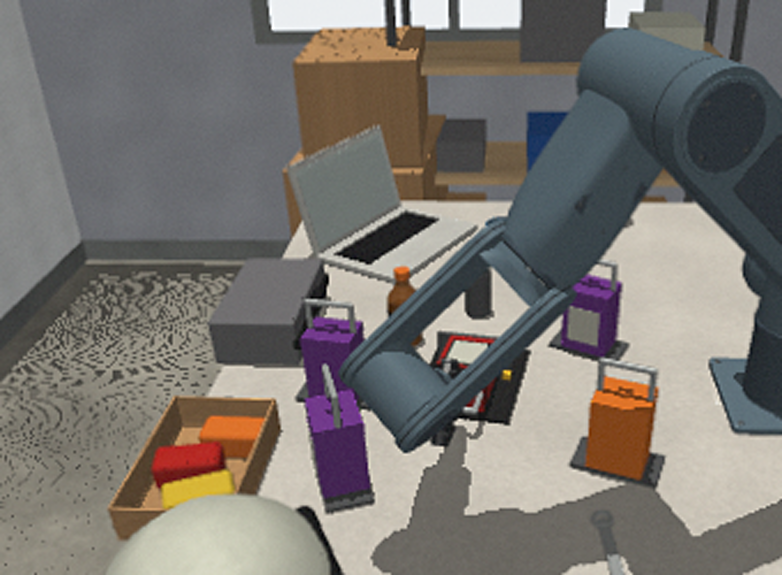

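>>> send_rows:
  rows:
    - [0,0.002,-0.006,-0.004,0.001,0,0.5]
    - [0,0.003,-0.012,-0.008,0.001,0,0.5]
    - [0,0.005,-0.018,-0.012,0.002,0,0.5]
    - [0.001,0.007,-0.024,-0.016,0.002,0,0.5]
    - [0.001,0.009,-0.03,-0.02,0.003,0,0.5]
    - [0.001,0.01,-0.035,-0.024,0.003,0,0.5]
    - [0.001,0.011,-0.042,-0.028,0.004,0,0.5]
    - [0.001,0.012,-0.048,-0.031,0.005,0,0.5]
    - [0.001,0.014,-0.054,-0.035,0.005,0,0.5]
    - [0.002,0.015,-0.06,-0.039,0.006,0,0.5]
    - [0.002,0.016,-0.066,-0.043,0.006,0,0.5]
    - [0.002,0.017,-0.072,-0.047,0.007,0,0.5]
    - [0.002,0.017,-0.072,-0.047,0.007,0,0.5]
    - [0.002,0.017,-0.072,-0.047,0.007,0,0.5]

```text
t: 13.7
eef_pos: [0.5452, 0.1058, 0.0297]
orientation: [0.066, 0.896, -0.438, -0.034]
ft_force: [-0.7, 1.1, -0.3]
opening: 0.0214
```

```bash
python3 - <<'E'
from h import *
from scipy.spatial.transform import Rotation as R
o=telemetry.get_obs();print(o["t"],o["eef_pos"],o["ft_force"]);print(R.from_quat(o["orientation"]).as_matrix().round(3))
w=camera("scene");crop(w,190,120,330,260,4.2,"s9")
C=cloud(w);f=w["frame"].astype(int)
X=C.reshape(-1,3);F=f.reshape(-1,3)
m=(F[:,0]>110)&(F[:,1]<70)&(F[:,2]<70)&(X[:,0]>.42)&(X[:,0]<.64)&(X[:,1]>-.1)&(X[:,1]<.12)&(X[:,2]>.06)
m|=(F.max(1)-F.min(1)<35)&(F[:,0]>140)&(X[:,2]>.06)&(X[:,0]>.45)&(X[:,0]<.6)&(X[:,1]>-.06)&(X[:,1]<.08)
B=X[m];c=B.mean(0);n=np.linalg.svd(B-c)[2][2];print("top plane",len(B),c,n,B.max(0))
w=camera("wrist");crop(w,0,0,512,384,1.5,"w9")
E
```

```text
13.7 [0.545245   0.10577419 0.02974695] [-0.65239585  1.14470096 -0.34797406]
[[-0.989  0.088 -0.118]
 [ 0.148  0.608 -0.78 ]
 [ 0.003 -0.789 -0.615]]
top plane 620 [ 0.53213362 -0.00624741  0.07878169] [ 0.00964957 -0.00503288  0.99994078] [0.58116776 0.07097137 0.08608027]
```

View pics/s9.png

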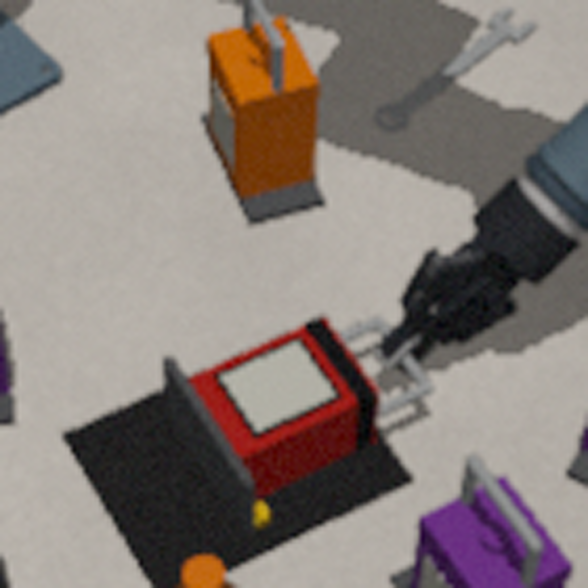

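View pics/w9.png

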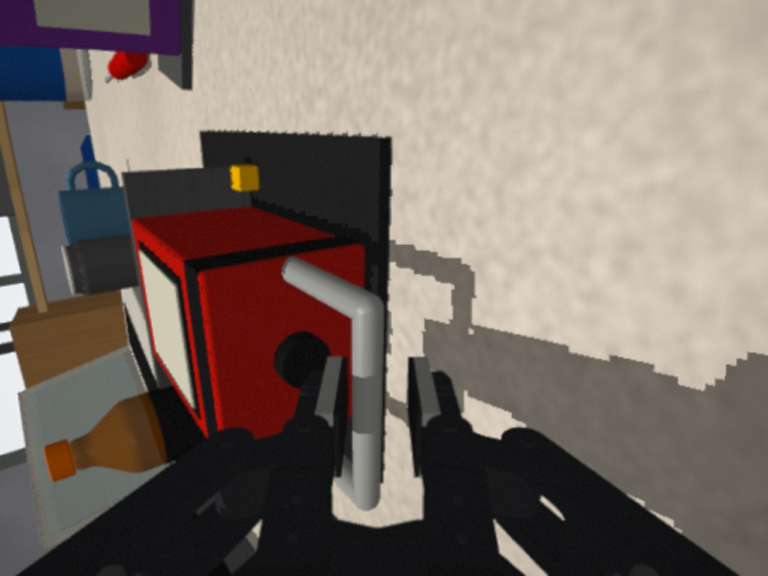

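>>> send_rows:
  rows:
    - [0,-0.005,0.007,0,0,0,0.5]
    - [0,-0.01,0.013,0,0,0,0.5]
    - [0,-0.01,0.013,0,0,0,0.5]
    - [0.004,0.015,0.033,0,0,0,0.5]
    - [0.008,0.04,0.052,0,0,0,0.5]
    - [0.011,0.065,0.072,0,0,0,0.5]
    - [0.015,0.09,0.092,0,0,0,0.5]
    - [0.019,0.115,0.111,0,0,0,0.5]
    - [0.019,0.115,0.111,0,0,0,0.5]

```text
t: 14.7
eef_pos: [0.5506, 0.1358, 0.0584]
orientation: [0.066, 0.896, -0.437, -0.033]
ft_force: [0.7, 0.7, 0.5]
opening: 0.0214
```

```bash
python3 - <<'E'
from h import *
o=telemetry.get_obs();print(o["t"],o["eef_pos"],o["ft_force"])
w=camera("wrist");crop(w,0,0,512,384,1.5,"w10")
E
```

```text
14.7 [0.55064147 0.13578717 0.05835979] [0.72024003 0.69838098 0.46748593]
```

View pics/w10.png

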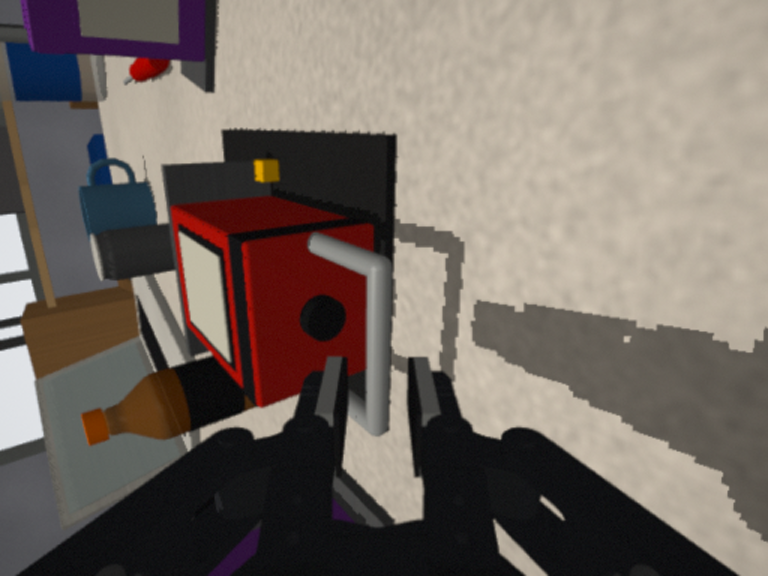

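>>> send_rows:
  rows:
    - [0.005,0.03,0.025,0,0,0,0.5]
    - [0.005,0.06,0.06,0,0,0,0.5]
    - [0,0.06,0.15,0,0,0,0.5]
    - [-0.02,0.06,0.25,0,0,0,0.5]
    - [-0.04,0.06,0.4,0,0,0,0.5]
    - [-0.06,0.06,0.55,0,0,0,0.5]
    - [-0.06,0.06,0.7,0,0,0,0.5]
    - [-0.06,0.06,0.7,0,0,0,0.5]
    - [-0.06,0.06,0.7,0,0,0,0.5]

```text
t: 15.65
eef_pos: [0.5352, 0.1498, 0.2351]
orientation: [0.067, 0.897, -0.437, -0.032]
ft_force: [-0.4, -0.8, 0.5]
opening: 0.0213
```

```bash
python3 - <<'E'
from h import *
import pickle
o=telemetry.get_obs();print(o["t"],o["eef_pos"],o["ft_force"])
D={n:camera(n) for n in ["scene","side","wrist"]};pickle.dump(D,open("d1.pkl","wb"))
for n in D: crop(D[n],0,0,512,384,1.5,n+"_e")
w=D["scene"];X=cloud(w).reshape(-1,3);F=w["frame"].reshape(-1,3).astype(int)
m=(F[:,0]>110)&(F[:,1]<70)&(F[:,2]<70)&(X[:,0]>.42)&(X[:,0]<.64)&(X[:,1]>-.1)&(X[:,1]<.12)&(X[:,2]>.07)
B=X[m];r=cv2.minAreaRect((B[:,:2]*1000).astype(np.float32));print(r)
c=B.mean(0);print(np.linalg.svd(B-c)[2][2])
# all lamp pts >.03 in the mat frame at stop
S=np.array([.5212,-.054]);y=np.array([.9855,-.1696]);x=np.array([-.1696,-.9855])
for n in ("scene","wrist"):
  X=cloud(D[n]).reshape(-1,3);p=np.stack([(X[:,:2]-S)@x,(X[:,:2]-S)@y],1)
  k=(X[:,2]>.03)&(np.abs(p[:,1])<.075)&(p[:,0]<.05)&(p[:,0]>-.2)&(X[:,2]<.12)
  print(n,k.sum(),p[k].min(0),p[k].max(0),X[k,2].max())
  k&=X[:,2]>.082; print(" foot",p[k].min(0) if k.any() else 0,p[k].max(0) if k.any() else 0)
E
```

```text
15.65 [0.53520174 0.14978144 0.23511914] [-0.42272101 -0.79813073  0.54068773]
((531.930419921875, 2.6235809326171875), (120.00646209716797, 83.9953842163086), 80.56249237060547)
[ 0.01124975 -0.00422519  0.99992779]
scene 1456 [-0.17534256 -0.06794994] [0.00928675 0.06735117] 0.08823977951527098
 foot [-0.11929495 -0.06195339] [0.00886307 0.05589118]
wrist 9592 [-0.17518057 -0.06543741] [0.00952095 0.0675011 ] 0.08004677963855761
 foot 0 0
```

View pics/scene_e.png

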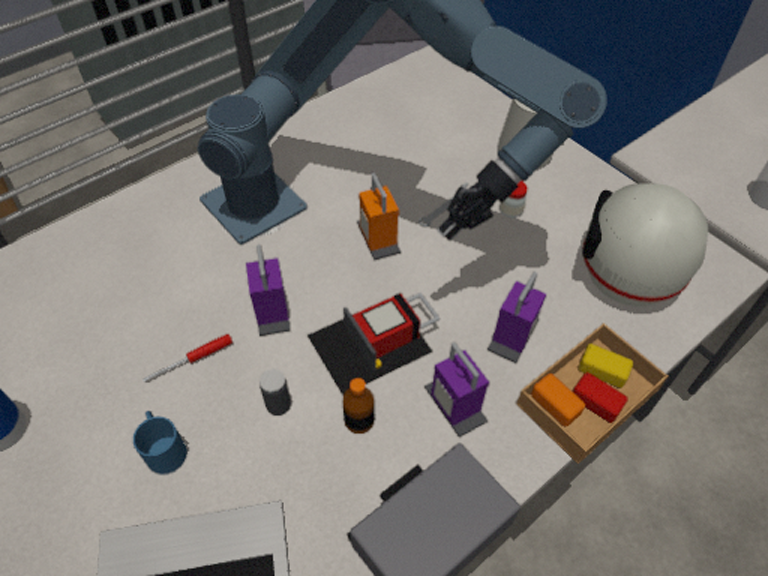

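View pics/wrist_e.png

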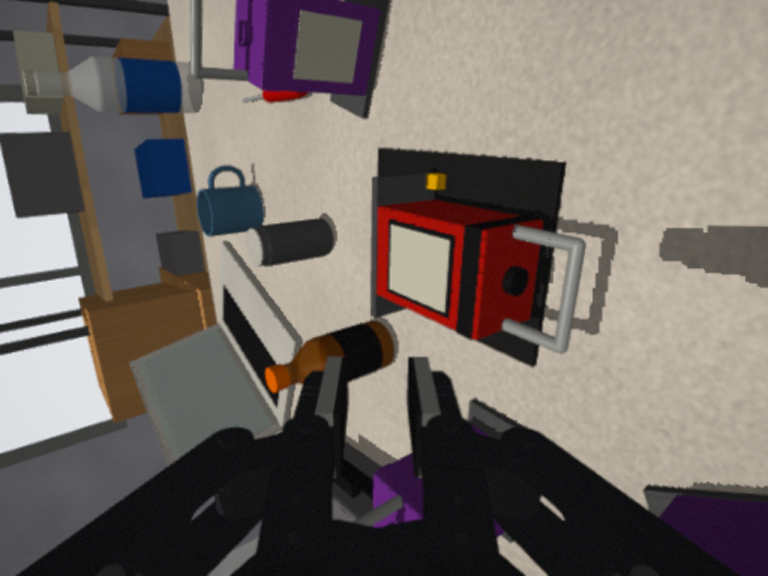

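View pics/side_e.png

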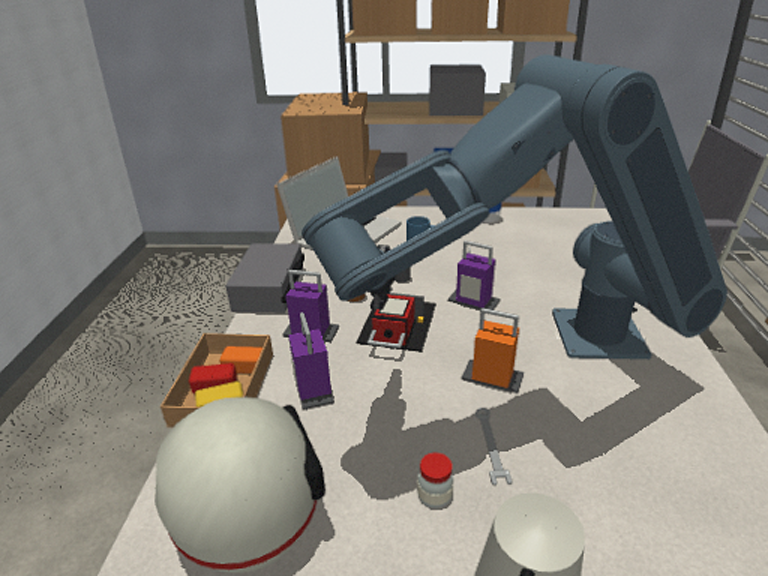

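```bash
python3 - <<'E'
from h import *
print(order.close_job()); o=telemetry.get_obs();print(o["t"],o["ft_force"])
E
```

```text
the job is handed in; nothing more can be done
None
the job is handed in; nothing more can be done
```

I tipped the red lamp over its foot with its handle bar running loosely between the fingers. It now lies flat on the mat, and the job is handed in (no verdict is reported). The hand-in came just after 15.8 s on the robot clock, against the 51 s limit.

The finger gap stayed at about 21 mm around the 10 mm bar, so nothing was pinched. The wrist force readings between moves stayed below about 2 N. I turned the lamp at roughly 15 degrees per second, slower for the last few degrees, and it rested on the lower finger until it was down.

Last checks from the images, before handing in:

| Check | Measured | Required |
|---|---|---|
| Lens face | about 0.012 rad from level, lens up | within 0.1 rad |
| Foot edge beyond the stops | about 9 mm | -10 to 25 mm |
| Sideways centring between the stops | within 1–2 mm | within 20 mm |
| In line with the mat | within about 0.02 rad | within 0.15 rad |
| Handle end past the stops (outer face of the bar) | about 175 mm | bar beyond 100 mm |

- **Foot position:** it is inside the limit but a few millimetres further from the stops than at the start, when the gap was about 3 mm. The foot slid back slightly as the lamp came down.
- **Lens height:** depth put it about 3 mm higher than the stated sizes give (79 mm against 76 mm), which is close to the calibration error.
- **Other things on the table:** none looks moved in the pictures, but I did not measure them again. The hand finished about 20 cm above the table, touching nothing.

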